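# Start the baking timers in order

### The arm

A 6-joint arm with a two-finger parallel gripper is mounted at the origin on the work surface. World frame = base frame: x ahead of the robot, y to its left, z up, the work surface at z = 0. Lengths are in m, angles in rad, forces in N, time in s.
With the tool pointing down it reaches from about 0.35 to 0.775 m from the base axis. Payload 5.5 kg.
Tool frame: the origin (TCP) lies midway between the tips of the shut fingers; the grasp point (between the pads) lies 19 mm behind it; z points along the fingers, y is the line along which they close (so a half turn about z gives the same grasp; the last joint's range is limited). The gripper opens to 85 mm and grips with 20 to 120 N. Pads are 22 mm wide; open, the fingers measure 114 mm over their backs; the gripper's body (76 mm by 85 mm) begins 54 mm behind the grasp point. The pads swing forward as they close: fully open they stand 13 mm farther back than shut.
Start: joints at [1.022, 0.313, 0.046, 1.304, 0, 1.431], TCP at [0.229, 0.528, 0.231] pointing down, gripper open.
Joint ranges: [-2.76, 2.76], [-0.86, 1.69], [-1.03, 1.26], [-2.2, 2.34], [-1.47, 1.5], [-3.14, 3.14]. Speed limits (rad/s): [2.57, 2.57, 3.14, 3.14, 3.14, 3.14].

### API

Orientations are given as a unit quaternion [w, x, y, z].
In Python, from workcell import get_state, read_camera, camera_info, hand_in, recognise gives the robot as it stands.
- The arm moves only by the tool arm_command, never from a script. Its argument "moves" is one flat list of numbers, 7 for each row, row after row: the opening, from -1 (shut) to 1 (fully open), then the shift along the tool's x, y, z in mm, then the turn, a rotation vector about the tool's x, y, z in rad. A call has 1 to 8 rows; each row shifts and turns the commanded pose from where the row before left it, along the tool's axes as they then stand; what a row does not reach is not made up. A row lasts 1/8 s, in which the tool goes at most 62.5 mm and 10.7 degrees, less where a joint would pass 70% of its speed; a pose out of reach is approached as far as the arm can. A call with a gripper value outside its range is refused whole. The fingers move at their own pace and stop on an object; "newtons" is the grip in N (left out, the last holds). Time passes only in rows, so rows that do not move let the fingers close. It gives the time, the measured TCP pose, the force, the opening and the grip force at its end, in the units of the state.
- get_state(): the state, without advancing time (a new reading comes with each control period).
- read_camera(name): name is "side" or "top"; returns (picture, depth): 420x560x3 uint8, blue, green, red; 420x560 float32, m along the optical axis (not along the pixel's ray), 0 where there is no reading.
- camera_info(name): a dict with "fovy" (degrees; the focal length in pixels is half the picture's height over the tangent of half this angle, whatever the lens; pixels are square), "cx", "cy" (the principal point, pixels), "eye" and "orientation" of the camera in the world. Camera axes: x right, y down, z forward; pixel columns grow to the right and rows downward; lengths in m; the calibration is good to about 2 mm. A picture is of the moment at which its call begins. camera_info takes no time and is no camera call.
- hand_in(): hands the job in; it is judged then, once.
Trained networks look in the newest picture that a camera, given by its name, has taken for a name from the list of things; names that differ only in an ending like _2 or _b are one class to them, and where a whole thing is asked for, a point or a joint stands for the part that bears it (a point fixed in the world has none). Each returns a list of dicts, best first, with "confidence" (0 to 1); they miss things now and then, are a little off and sometimes report something else, mostly with a low value. They report only what shows in the picture. A call takes as long as a camera call. They do not tell look-alikes from the thing itself.
- recognise(camera, label): "point" ([column, row] in pixels, amid what is visible of it).
The state is a dict: "clock": time; "joint_pos": joint angles; "qvel": joint speeds; "tau": joint torques, N m; "tcp_pos": TCP position; "orientation": TCP orientation; "wrist_force": force on the tool from outside, world axes, zero at the start; "ft_torque": the same for the moment, N m; "finger_gap": finger opening in m; "grip_force": force on a finger pad.
Only numpy, scipy, OpenCV 4.12 (cv2) and the standard library are available. Lean on these libraries where they do the work, as an engineer would, in place of code of your own. Each camera call takes 0.05 s, during which the arm holds its last target. There are 200 camera calls.

### The job

Three trays have gone into the oven: start their timers by gently pressing each key fully down from above with a fingertip, first the blue one, then the yellow, then the green. Leave the red timer unpressed; let every timer stand where it is, not picked up, tipped or pushed along, and do not disturb the other things on the worktop.

Things in the scene. Friction and masses are not known exactly. Their poses are not given: they have to be found in the camera images.
- blue_timer: Kitchen timer, blue key and blue stripe: a loose 0.4 kg white round puck, 76 mm across, rubber foot. Origin: centre of its underside, z up. Casing's flat top 36 mm above it. On its axis stands the key: a grey stem with a flat blue cap, 40 mm across, 6 mm thick; the cap's top is 58 mm above the origin when the key is up, 50 mm when it is fully down and let go.
- blue_key (a joint): Push of the blue key's stem, m: 0 to 0.001 = up; 0.008 = fully down at its stop, running; down counts from 0.005. It slides straight down against some 3 N of friction, has no spring and stays where left. The cap on it is cushioned (1.5 N per mm, 6 mm of give, springs back): it sinks 2 mm before the stem moves; at the stop only the cushion gives, to 9 N, then it is hard.
- yellow_timer: Kitchen timer, yellow key and yellow stripe: a loose 0.4 kg white round puck, 76 mm across, rubber foot. Origin: centre of its underside, z up. Casing's flat top 36 mm above it. On its axis stands the key: a grey stem with a flat yellow cap, 40 mm across, 6 mm thick; the cap's top is 58 mm above the origin when the key is up, 50 mm when it is fully down and let go.
- yellow_key (a joint): Push of the yellow key's stem, m: 0 to 0.001 = up; 0.008 = fully down at its stop, running; down counts from 0.005. It slides straight down against some 3 N of friction, has no spring and stays where left. The cap on it is cushioned (1.5 N per mm, 6 mm of give, springs back): it sinks 2 mm before the stem moves; at the stop only the cushion gives, to 9 N, then it is hard.
- green_timer: Kitchen timer, green key and green stripe: a loose 0.4 kg white round puck, 76 mm across, rubber foot. Origin: centre of its underside, z up. Casing's flat top 36 mm above it. On its axis stands the key: a grey stem with a flat green cap, 40 mm across, 6 mm thick; the cap's top is 58 mm above the origin when the key is up, 50 mm when it is fully down and let go.
- green_key (a joint): Push of the green key's stem, m: 0 to 0.001 = up; 0.008 = fully down at its stop, running; down counts from 0.005. It slides straight down against some 3 N of friction, has no spring and stays where left. The cap on it is cushioned (1.5 N per mm, 6 mm of give, springs back): it sinks 2 mm before the stem moves; at the stop only the cushion gives, to 9 N, then it is hard.
- red_timer: Kitchen timer, red key and red stripe: a loose 0.4 kg white round puck, 76 mm across, rubber foot. Origin: centre of its underside, z up. Casing's flat top 36 mm above it. On its axis stands the key: a grey stem with a flat red cap, 40 mm across, 6 mm thick; the cap's top is 58 mm above the origin when the key is up, 50 mm when it is fully down and let go.
- red_key (a joint): Push of the red key's stem, m: 0 to 0.001 = up; 0.008 = fully down at its stop, running; down counts from 0.005. It slides straight down against some 3 N of friction, has no spring and stays where left. The cap on it is cushioned (1.5 N per mm, 6 mm of give, springs back): it sinks 2 mm before the stem moves; at the stop only the cushion gives, to 9 N, then it is hard.
- cutter: Thin steel ring-shaped pastry cutter, 60 mm across, 35 mm tall, open at both ends, loose. A bystander, to be left alone. Origin: its middle, on the underside.
- ramekin: White ceramic bowl, empty, 90 mm across the rim, 45 mm tall, loose. A bystander, to be left alone. Origin: its middle, on the underside.
- spoon: Steel spoon lying flat, 150 mm long, loose; its own x runs along it. A bystander, to be left alone. Origin: its middle, on the underside.
- jar: Amber glass jar with a wooden cap, 60 mm across, 85 mm tall, loose. A bystander, to be left alone. Origin: its middle, on the underside.
- tin: Round aluminium tart tin, empty, 120 mm across the rim, 28 mm tall, loose. A bystander, to be left alone. Origin: its middle, on the underside.
- brush: Pastry brush with a wooden handle lying flat, 200 mm long, loose; its own x runs along it. A bystander, to be left alone. Origin: its middle, on the underside.
Things that resemble listed ones, but are neither listed nor needed, are in the scene too. What is shaped like the blue_timer but pink is not meant.

How it is judged:
By the outcome, as a careful person would: the job done as asked, in the order asked, and still so for the second after the job is handed in, with the robot touching nothing.
It also fails if it takes over 51 s, if anything falls off the work surface, if the arm or the gripper's body presses on something with over 40 N, if the wrist force passes 120 N, or if a joint passes its speed limit or range.

## Working session

There is one attempt and no reset: what is moved stays moved. The work goes in short steps, Python scripts to look and compute and a tool call to move; the robot and the scene stay as the last step left them, time stands still between calls to the robot, and variables do not carry over. Pictures are saved under pics/ and viewed, at most 10 in all, crops included, and the job is handed in when it is done.

Besides the shell and the picture viewer there is one more tool, called after "Call:" as name(argument=value, ...) on one line, values as JSON. arm_command: Moves the arm, as the interface text tells. Its arguments: {"type":"object","properties":{"moves":{"type":"array"},"newtons":{"type":"number"}},"required":["moves"]}

```bash
mkdir -p pics; cat > h.py <<'E'
import numpy as np, cv2
from scipy.spatial.transform import Rotation as R
from workcell import *
def q(o): return R.from_quat([o[1],o[2],o[3],o[0]])
def world(cam,d,u,v):
    c=camera_info(cam); f=210/np.tan(np.radians(c["fovy"])/2)
    p=np.stack([(u-c["cx"])*d/f,(v-c["cy"])*d/f,d],-1)
    return p@q(c["orientation"]).as_matrix().T+np.array(c["eye"])
E
python3 - <<'E'
from h import *
for n in("top","side"):
    p,d=read_camera(n); cv2.imwrite(f"pics/{n}0.png",p); np.savez(f"{n}0",p=p,d=d)
    print(n,camera_info(n))
    for l in("blue_timer","yellow_timer","green_timer","red_timer"):
        for r in recognise(n,l):
            u,v=r["point"]; dd=d[int(v),int(u)]
            print(l,np.round([u,v]),round(r["confidence"],2),world(n,dd,u,v).round(3))
s=get_state(); print(s)
E
```

```text
top {'fovy': 52.517905799676804, 'cx': 284.9961393801979, 'cy': 212.5691880407064, 'eye': array([ 0.37171752, -0.06357713,  1.03447641]), 'orientation': array([-0.08094349,  0.70720826, -0.69786415,  0.07931116])}
blue_timer [336. 245.] 0.84 [ 0.522 -0.18   0.056]
blue_timer [390. 258.] 0.57 [ 0.494 -0.303  0.058]
yellow_timer [215. 225.] 0.6 [0.566 0.103 0.053]
green_timer [150. 241.] 0.59 [0.525 0.253 0.058]
red_timer [292. 207.] 0.97 [ 0.611 -0.076  0.056]
side {'fovy': 54.58611532926872, 'cx': 285.3567520172318, 'cy': 212.40764383289002, 'eye': array([ 0.06975824, -0.60688223,  0.74480516]), 'orientation': array([-0.37620131,  0.84670153, -0.34394933,  0.15253834])}
blue_timer [334. 306.] 0.88 [ 0.486 -0.323  0.037]
blue_timer [300. 268.] 0.67 [ 0.509 -0.203  0.037]
yellow_timer [235. 199.] 0.68 [0.557 0.088 0.036]
green_timer [192. 178.] 0.98 [0.531 0.251 0.034]
green_timer [358. 363.] 0.3 [ 0.433 -0.43   0.018]
red_timer [292. 223.] 0.72 [ 0.601 -0.083  0.036]
red_timer [360. 360.] 0.28 [ 0.438 -0.43   0.02 ]
{'clock': 0.5, 'joint_pos': array([1.02242897e+00, 3.13210326e-01, 4.60448196e-02, 1.30359365e+00,
       4.45924557e-06, 1.43122367e+00]), 'qvel': array([-0.00107778,  0.00044799, -0.00043566, -0.00111308,  0.00109949,
        0.00042959]), 'tau': array([-1.31159028e-03, -4.79990923e+01,  2.98539859e+01,  1.77931826e-03,
       -1.66129321e-04,  5.29275098e-06]), 'tcp_pos': array([0.22856651, 0.52763764, 0.2312947 ]), 'orientation': array([4.16824081e-06, 2.02977091e-01, 9.79183486e-01, 1.82479404e-05]), 'wrist_force': array([0.98222294, 0.45782461, 0.29880912]), 'ft_torque': array([ 0.05631392,  0.02050694, -0.01972639]), 'grip_force': 0.0, 'finger_gap': 0.08548650661238094}
```

View pics/top0.png

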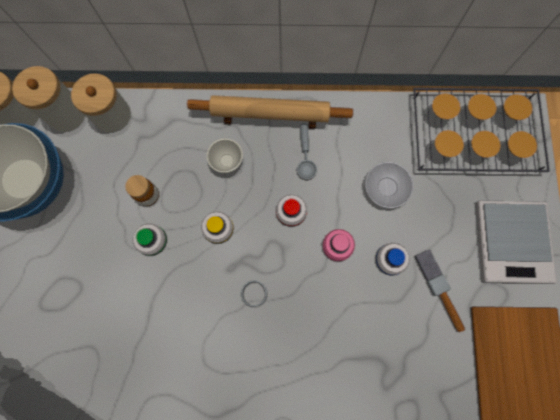

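View pics/side0.png

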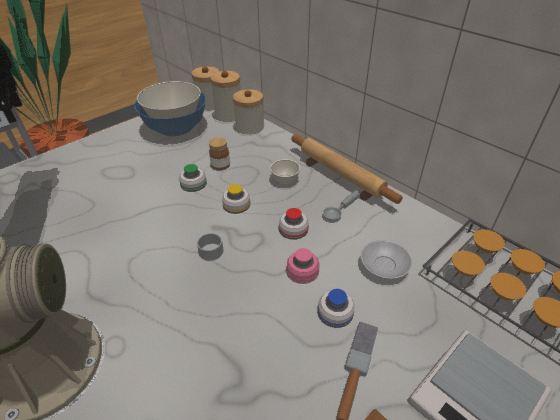

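The top view shows the blue key at (395,258), the pink look-alike at (340,243), red at (291,208), yellow at (215,225) and green at (146,238). Anything pressable could be mistaken for a target:
- blue: (395,258) against the pink one at (340,243), which `recognise` ranked first
- yellow: (215,225)
- green: (146,238)
- red: (291,208), not to be pressed

I choose by cap colour, and measure the caps next.

```bash
python3 - <<'E'
from h import *
hs={"blue":(105,130),"yellow":(20,32),"green":(50,85)}
seeds={"top":dict(blue=(395,258),yellow=(215,225),green=(146,238)),"side":dict(blue=(337,297),yellow=(235,190),green=(191,170))}
for n in("top","side"):
    z=np.load(f"{n}0.npz"); hsv=cv2.cvtColor(z["p"],cv2.COLOR_BGR2HSV)
    for k,(a,b) in hs.items():
        m=cv2.inRange(hsv,(a,130,60),(b,255,255)); u,v=seeds[n][k]
        w=np.zeros_like(m); w[v-16:v+17,u-16:u+17]=255
        nn,lab,st,ce=cv2.connectedComponentsWithStats(m&w); i=1+np.argmax(st[1:,4])
        vv,uu=np.where(lab==i); P=world(n,z["d"][vv,uu],uu,vv); top=P[P[:,2]>np.percentile(P[:,2],90)-.004]
        c=camera_info(n); e=np.array(c["eye"]); r=world(n,1.0,*ce[i])-e; pl=e+r*((.056-e[2])/r[2])
        print(n,k,ce[i].round(1),st[i,4],"depth med",np.median(top,0).round(4),"midrange",((top.max(0)+top.min(0))/2).round(4),"ext",np.ptp(top,axis=0).round(3),"plane",pl.round(4))
p=np.load("top0.npz")["p"]; cv2.imwrite("pics/crop.png",cv2.resize(p[190:290,110:430],None,fx=2.5,fy=2.5,interpolation=2))
E
```

```text
top blue [395.5 256.8] 227 depth med [ 0.4962 -0.3156  0.0575] midrange [ 0.4431 -0.1983  0.5449] ext [0.143 0.269 0.979] plane [ 0.4967 -0.3158  0.056 ]
top yellow [214.7 224.2] 230 depth med [0.5681 0.1061 0.0566] midrange [0.5683 0.1052 0.0575] ext [0.038 0.036 0.006] plane [0.5676 0.1047 0.056 ]
top green [144.6 236.4] 211 depth med [0.5369 0.267  0.0575] midrange [0.4629 0.1107 0.545 ] ext [0.182 0.348 0.979] plane [0.5364 0.2664 0.056 ]
side blue [337.3 296.3] 221 depth med [ 0.4977 -0.3191  0.0566] midrange [ 0.2933 -0.4538  0.3995] ext [0.447 0.306 0.691] plane [ 0.4981 -0.319   0.056 ]
side yellow [234.5 188.8] 116 depth med [0.5696 0.1041 0.0564] midrange [0.5691 0.1054 0.0568] ext [0.038 0.04  0.006] plane [0.5691 0.1038 0.056 ]
side green [190.2 167.8] 73 depth med [0.5385 0.2664 0.0572] midrange [0.5376 0.2675 0.0576] ext [0.034 0.035 0.005] plane [0.5382 0.2675 0.056 ]
```

View pics/crop.png

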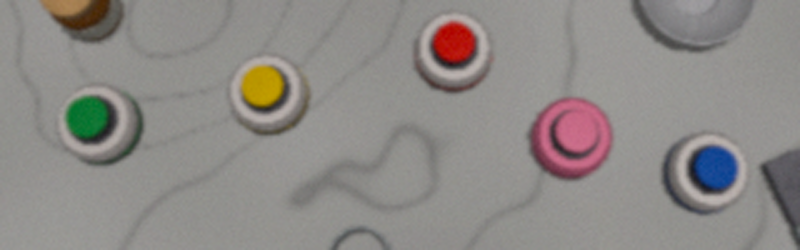

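The crop confirms it: the blue cap is at (395,257), beside the pink one. The stacked measurements give blue (0.497,-0.317), yellow (0.568,0.105) and green (0.5375,0.267). I'll shut the fingers and travel high.

Call:
arm_command(moves=[-1,-45,-30,6,0,0,0,-1,-45,-30,6,0,0,0,-1,-45,-30,6,0,0,0,-1,-45,-30,6,0,0,0,-1,-45,-30,6,0,0,0,-1,-45,-30,6,0,0,0,-1,-45,-30,6,0,0,0,-1,-45,-30,6,0,0,0], newtons=20)

```text
clock: 1.5
tcp_pos: [0.4644, 0.1628, 0.1834]
orientation: [0.0, 0.203, 0.979, 0.0]
wrist_force: [0.6, 0.9, 0.0]
finger_gap: 0.0003
grip_force: 0.0
```

```bash
cat > go.py <<'E'
from h import *; import sys
s=get_state(); t=np.array([float(a) for a in sys.argv[1:4]])
print(s["clock"],s["tcp_pos"].round(4),s["finger_gap"].round(4),s["wrist_force"].round(2),"tilt",q(s["orientation"]).as_matrix()[:,2].round(4))
print("tool mm",(q(s["orientation"]).inv().apply(t-s["tcp_pos"])*1000).round(1))
E
python3 go.py .497 -.317 .1
```

```text
Traceback (most recent call last):
  File "go.py", line 3, in <module>
    print(s["clock"],s["tcp_pos"].round(4),s["finger_gap"].round(4),s["wrist_force"].round(2),"tilt",q(s["orientation"]).as_matrix()[:,2].round(4))
                                           ^^^^^^^^^^^^^^^^^^^^^
AttributeError: 'float' object has no attribute 'round'
```

```bash
sed -i 's/s\["finger_gap"\].round(4)/s["finger_gap"]/' go.py; python3 go.py .497 -.317 .09
```

```text
1.5 [0.4644 0.1628 0.1834] 0.00028377536131279793 [0.63 0.87 0.03] tilt [ 1.e-03  3.e-04 -1.e+00]
tool mm [-220.5 -427.4   93.3]
```

Call:
arm_command(moves=[-1,-27,-53,5,0,0,0,-1,-27,-53,5,0,0,0,-1,-27,-53,5,0,0,0,-1,-27,-53,5,0,0,0,-1,-27,-53,5,0,0,0,-1,-27,-53,5,0,0,0,-1,-27,-53,5,0,0,0,-1,0,0,0,0,0,0])

```text
clock: 2.5
tcp_pos: [0.4895, -0.2555, 0.1477]
orientation: [0.0, 0.206, 0.979, -0.0]
wrist_force: [-0.4, 1.1, 0.5]
finger_gap: 0.0001
grip_force: 0.0
```

```bash
python3 go.py .497 -.317 .075
```

```text
2.5 [ 0.4895 -0.2555  0.1477] 9.190277619798737e-05 [-0.39  1.11  0.51] tilt [ 5.e-04 -1.e-03 -1.e+00]
tool mm [-31.6 -53.3  72.8]
```

Call:
arm_command(moves=[-1,-16,-27,6,0,0,0,-1,-16,-26,6,0,0,0,-1,0,0,20,0,0,0,-1,0,0,20,0,0,0,-1,0,0,15,0,0,0,-1,0,0,5,0,0,0,-1,0,0,0,0,0,0,-1,0,0,0,0,0,0])

```text
clock: 3.5
tcp_pos: [0.4983, -0.3128, 0.0771]
orientation: [0.001, 0.203, 0.979, -0.0]
wrist_force: [-0.9, 0.1, 0.2]
finger_gap: 0.0002
grip_force: 0.0
```

```bash
python3 - <<'E'
from h import *
p,d=read_camera("side"); cv2.imwrite("pics/s1.png",cv2.resize(p[220:370,240:440],None,fx=3,fy=3))
E
python3 go.py .497 -.317 .0465
```

```text
3.55 [ 0.4983 -0.3129  0.0772] -2.4408406960846303e-05 [ 0.39 -0.13  0.08] tilt [ 1.2e-03 -9.0e-04 -1.0e+00]
tool mm [-0.4 -4.3 30.7]
```

View pics/s1.png

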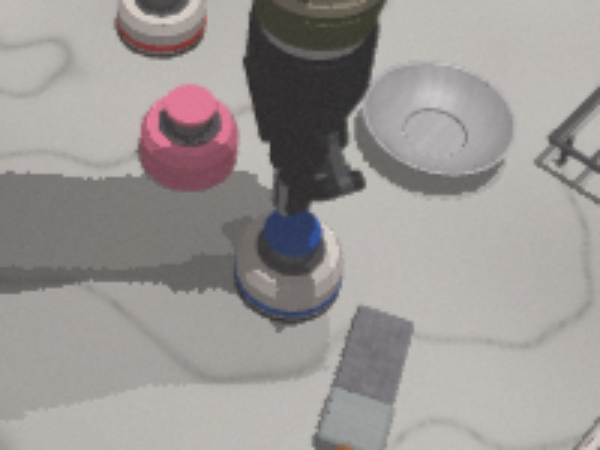

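The fingertips stand over the blue cap (crop ~(293,215)), clear of the tin and the brush. I'll centre by -4 mm and descend to just above the cap.

Call:
arm_command(moves=[-1,0,-4,4,0,0,0,-1,0,0,4,0,0,0,-1,0,0,4,0,0,0,-1,0,0,3,0,0,0,-1,0,0,2,0,0,0,-1,0,0,2,0,0,0,-1,0,0,2,0,0,0,-1,0,0,0,0,0,0])

```text
clock: 4.55
tcp_pos: [0.4963, -0.3162, 0.0555]
orientation: [0.0, 0.203, 0.979, 0.0]
wrist_force: [-0.0, 0.3, 2.1]
finger_gap: -0.0005
grip_force: 1.1
```

```bash
python3 go.py .497 -.317 .0465
```

```text
4.55 [ 0.4963 -0.3162  0.0555] -0.0005483375036485936 [-0.04  0.32  2.13] tilt [ 2.e-04 -0.e+00 -1.e+00]
tool mm [-1.  -0.4  9. ]
```

Call:
arm_command(moves=[-1,0,0,2,0,0,0,-1,0,0,2,0,0,0,-1,0,0,2,0,0,0,-1,0,0,1,0,0,0,-1,0,0,1,0,0,0,-1,0,0,0,0,0,0,-1,0,0,0,0,0,0])

```text
clock: 5.42
tcp_pos: [0.4962, -0.3163, 0.0474]
orientation: [0.0, 0.203, 0.979, 0.0]
wrist_force: [-0.4, 0.4, 3.5]
finger_gap: 0.0002
grip_force: 1.9
```

Call:
arm_command(moves=[-1,0,0,1,0,0,0,-1,0,0,0.5,0,0,0,-1,0,0,0,0,0,0,-1,0,0,0,0,0,0])

```text
clock: 5.92
tcp_pos: [0.4963, -0.3163, 0.046]
orientation: [0.0, 0.203, 0.979, -0.0]
wrist_force: [-0.2, 1.9, 5.5]
finger_gap: 0.0003
grip_force: 2.9
```

5.5 N at z = 0.046 is exactly stop plus cushion, so blue is fully down. I'll lift straight up.

Call:
arm_command(moves=[-1,0,0,-3,0,0,0,-1,0,0,-6,0,0,0,-1,0,0,-15,0,0,0,-1,0,0,-25,0,0,0,-1,0,0,-25,0,0,0,-1,0,0,-15,0,0,0,-1,0,0,0,0,0,0])

```text
clock: 6.8
tcp_pos: [0.497, -0.3169, 0.1363]
orientation: [0.001, 0.203, 0.979, -0.001]
wrist_force: [0.2, 0.5, -0.0]
finger_gap: -0.0001
grip_force: 0.0
```

```bash
python3 - <<'E'
from h import *
p,d=read_camera("side"); hsv=cv2.cvtColor(p,cv2.COLOR_BGR2HSV)[270:330,310:370]
v,u=np.where(cv2.inRange(hsv,(105,130,60),(130,255,255))>0); v+=270;u+=310
P=world("side",d[v,u],u,v); P=P[v<305] ; print(np.median(P,0),np.percentile(P[:,2],[10,50,80,90]))
E
python3 go.py .5685 .105 .075
```

```text
[ 0.50380897 -0.32933006  0.04977207] [0.04821291 0.04977207 0.05071792 0.05147569]
6.85 [ 0.4963 -0.3164  0.135 ] -0.00017120653750697654 [-0.03 -0.52 -0.57] tilt [ 6.e-04 -5.e-04 -1.e+00]
tool mm [101.3 415.4  59.9]
```

The blue cap is now at about 0.050, so it is down. On to yellow.

Call:
arm_command(moves=[-1,13,54,0,0,0,0,-1,13,54,0,0,0,0,-1,13,54,0,0,0,0,-1,13,54,0,0,0,0,-1,13,54,0,0,0,0,-1,13,54,0,0,0,0,-1,13,54,0,0,0,0,-1,10,37,0,0,0,0])

```text
clock: 7.85
tcp_pos: [0.5677, 0.1071, 0.1334]
orientation: [-0.001, 0.202, 0.979, -0.0]
wrist_force: [1.0, -0.2, -0.0]
finger_gap: 0.0001
grip_force: 0.0
```

Call:
arm_command(moves=[-1,0,0,15,0,0,0,-1,0,0,25,0,0,0,-1,0,0,20,0,0,0,-1,0,0,0,0,0,0,-1,0,0,0,0,0,0])

```text
clock: 8.48
tcp_pos: [0.5683, 0.1039, 0.0747]
orientation: [-0.0, 0.203, 0.979, -0.0]
wrist_force: [0.2, -0.1, 0.3]
finger_gap: -0.0003
grip_force: 0.0
```

```bash
python3 go.py .5685 .105 .056
```

```text
8.475 [0.5683 0.1039 0.0747] -0.0002552661149934217 [ 0.22 -0.1   0.26] tilt [-7.e-04 -1.e-04 -1.e+00]
tool mm [ 0.2  1.1 18.7]
```

Call:
arm_command(moves=[-1,0,1,5,0,0,0,-1,0,0,5,0,0,0,-1,0,0,4,0,0,0,-1,0,0,3,0,0,0,-1,0,0,2,0,0,0,-1,0,0,0,0,0,0])

```text
clock: 9.22
tcp_pos: [0.5688, 0.1057, 0.0559]
orientation: [-0.0, 0.203, 0.979, 0.0]
wrist_force: [-1.4, 0.1, 2.1]
finger_gap: 0.0001
grip_force: 1.0
```

Call:
arm_command(moves=[-1,0,0,2,0,0,0,-1,0,0,2,0,0,0,-1,0,0,2,0,0,0,-1,0,0,1,0,0,0,-1,0,0,1,0,0,0,-1,0,0,0,0,0,0,-1,0,0,0,0,0,0])

```text
clock: 10.1
tcp_pos: [0.5689, 0.1057, 0.0479]
orientation: [0.0, 0.203, 0.979, 0.0]
wrist_force: [-1.5, -0.1, 2.9]
finger_gap: 0.0001
grip_force: 1.6
```

Call:
arm_command(moves=[-1,0,0,1,0,0,0,-1,0,0,1,0,0,0,-1,0,0,0,0,0,0,-1,0,0,0,0,0,0])

```text
clock: 10.6
tcp_pos: [0.5689, 0.1056, 0.0461]
orientation: [0.0, 0.203, 0.979, 0.0]
wrist_force: [-2.7, -0.7, 6.4]
finger_gap: -0.0001
grip_force: 2.9
```

Call:
arm_command(moves=[-1,0,0,-3,0,0,0,-1,0,0,-6,0,0,0,-1,0,0,-15,0,0,0,-1,0,0,-25,0,0,0,-1,0,0,-30,0,0,0,-1,0,0,-20,0,0,0,-1,0,0,0,0,0,0])

```text
clock: 11.48
tcp_pos: [0.5706, 0.1057, 0.1473]
orientation: [0.002, 0.203, 0.979, 0.001]
wrist_force: [-0.6, -0.2, 0.4]
finger_gap: 0.0
grip_force: 0.0
```

```bash
python3 - <<'E'
from h import *
p,d=read_camera("side"); hsv=cv2.cvtColor(p,cv2.COLOR_BGR2HSV)
for n,h0,h1,u0,v0 in(("yellow",20,32,235,190),("green",50,85,191,170)):
    v,u=np.where(cv2.inRange(hsv[v0-16:v0+17,u0-16:u0+17],(h0,130,60),(h1,255,255))>0); v+=v0-16;u+=u0-16
    P=world("side",d[v,u],u,v); P=P[abs(P[:,2]-.05)<.03]; print(n,len(P),np.percentile(P[:,2],[50,80,90]),np.median(P,0))
E
python3 go.py .5375 .267 .075
```

```text
yellow 107 [0.04926325 0.05049813 0.05132457] [0.56894013 0.10240123 0.04926325]
green 76 [0.05722213 0.0582094  0.05872632] [0.53793476 0.26490895 0.05722213]
11.525 [0.5696 0.1056 0.1458] 0.0002504678186656072 [-0.31 -0.42 -1.19] tilt [ 2.3e-03  1.0e-04 -1.0e+00]
tool mm [ 93.8 135.2  70.7]
```

Yellow is down too (0.050). Now green.

Call:
arm_command(moves=[-1,30,45,0,0,0,0,-1,30,45,0,0,0,0,-1,33,45,0,0,0,0,-1,0,0,0,0,0,0,-1,0,0,25,0,0,0,-1,0,0,25,0,0,0,-1,0,0,20,0,0,0,-1,0,0,0,0,0,0])

```text
clock: 12.52
tcp_pos: [0.5354, 0.2647, 0.0722]
orientation: [-0.002, 0.204, 0.979, -0.001]
wrist_force: [0.5, 0.3, 0.7]
finger_gap: -0.0003
grip_force: 0.0
```

```bash
python3 go.py .5375 .267 .056
```

```text
12.525 [0.5354 0.2647 0.0722] -0.00027864838869845796 [0.48 0.34 0.73] tilt [-0.005 -0.002 -1.   ]
tool mm [-1.1  3.  16.2]
```

Call:
arm_command(moves=[-1,-1,2,0,0,0,0,-1,0,0,5,0,0,0,-1,0,0,4,0,0,0,-1,0,0,3,0,0,0,-1,0,0,2,0,0,0,-1,0,0,2,0,0,0,-1,0,0,0,0,0,0])

```text
clock: 13.4
tcp_pos: [0.5388, 0.2679, 0.0586]
orientation: [-0.0, 0.203, 0.979, -0.0]
wrist_force: [0.4, 0.9, -0.7]
finger_gap: -0.0002
grip_force: 0.0
```

Call:
arm_command(moves=[-1,0,0,2,0,0,0,-1,0,0,2,0,0,0,-1,0,0,2,0,0,0,-1,0,0,1,0,0,0,-1,0,0,0,0,0,0,-1,0,0,0,0,0,0])

```text
clock: 14.15
tcp_pos: [0.5391, 0.268, 0.0519]
orientation: [0.0, 0.203, 0.979, 0.0]
wrist_force: [0.8, -0.0, 2.3]
finger_gap: 0.0003
grip_force: 1.2
```

Call:
arm_command(moves=[-1,0,0,2,0,0,0,-1,0,0,2,0,0,0,-1,0,0,1,0,0,0,-1,0,0,0.5,0,0,0,-1,0,0,0,0,0,0,-1,0,0,0,0,0,0])

```text
clock: 14.9
tcp_pos: [0.5391, 0.268, 0.0466]
orientation: [0.0, 0.203, 0.979, 0.0]
wrist_force: [-0.7, 0.2, 5.1]
finger_gap: -0.0003
grip_force: 2.5
```

Call:
arm_command(moves=[-1,0,0,0.5,0,0,0,-1,0,0,0,0,0,0,-1,0,0,-3,0,0,0,-1,0,0,-6,0,0,0,-1,0,0,-15,0,0,0,-1,0,0,-30,0,0,0,-1,0,0,-50,0,0,0,-1,0,0,-40,0,0,0])

```text
clock: 15.9
tcp_pos: [0.5389, 0.2679, 0.1924]
orientation: [0.0, 0.203, 0.979, 0.0]
wrist_force: [0.3, 0.2, 0.5]
finger_gap: -0.0002
grip_force: 0.0
```

Call:
arm_command(moves=[-1,30,0,0,0,0,0,-1,40,0,0,0,0,0,-1,40,0,0,0,0,0,-1,20,0,0,0,0,0,-1,0,0,0,0,0,0,-1,0,0,0,0,0,0])

```text
clock: 16.65
tcp_pos: [0.4206, 0.3195, 0.1901]
orientation: [0.001, 0.203, 0.979, 0.0]
wrist_force: [0.9, 0.4, -0.1]
finger_gap: 0.0002
grip_force: 0.0
```

```bash
python3 - <<'E'
from h import *
hs=[("blue",105,130,337,297),("yellow",20,32,235,192),("green",50,85,191,172),("red",170,180,293,215)]
p,d=read_camera("side"); hsv=cv2.cvtColor(p,cv2.COLOR_BGR2HSV); cv2.imwrite("pics/end.png",p)
for n,h0,h1,u0,v0 in hs:
    v,u=np.where(cv2.inRange(hsv[v0-13:v0+14,u0-13:u0+14],(h0,130,60),(h1,255,255))>0); v+=v0-13;u+=u0-13
    P=world("side",d[v,u],u,v); P=P[abs(P[:,2]-.05)<.015]
    if len(P): print(n,len(P),np.percentile(P[:,2],[50,90]).round(4),np.median(P,0).round(4))
print(get_state()["clock"],get_state()["tcp_pos"],np.abs(get_state()["qvel"]).max())
E
```

```text
blue 222 [0.0497 0.0511] [ 0.4975 -0.3191  0.0497]
yellow 109 [0.0491 0.0509] [0.5684 0.1021 0.0491]
green 74 [0.0492 0.051 ] [0.5375 0.2673 0.0492]
red 1 [0.0586 0.0586] [ 0.6086 -0.0798  0.0586]
16.7 [0.42072688 0.31936918 0.18995404] 0.007229756548001648
```

View pics/end.png

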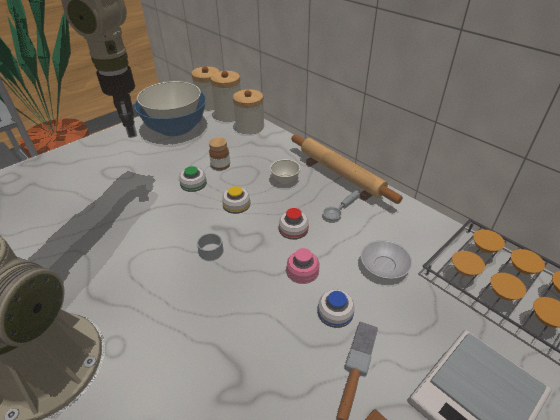

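The blue (337,299), yellow (235,191) and green (191,171) caps are down. Red (293,215) is still up, nothing has moved, and the arm is clear.

```bash
python3 -c "
from workcell import hand_in; print(hand_in())"
```

```text
the job is handed in; nothing more can be done
None
```

I pressed the blue, yellow and green keys fully down, in that order, with about 5–6 N each; the red key is still up, nothing else moved in the last picture, and the job is handed in at about 17 s.

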